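Lay out toy blanks on matching pads and stand

TASK

Lay out the four sanded toy blanks for oiling: put the car, the pickup and the bus each flat on the pad that shows its silhouette, facing the same way and covering it, and lay the rocket on the sloped stand over its silhouette, nose up, with its base resting against the bottom lip. Leave the glue bottle and the wax tin standing where they are, and let go of everything.

Things in the scene. Friction and masses are not known exactly. Their poses are not given: they have to be found in the camera images.
- car: Toy car blank, 104 mm long (x -24 to 80): cabin in the middle, sloped before and behind, two window holes. Pale wood 32 mm thick, 0.1 kg, lying flat. x to its front, y to its roof, z up. Origin on underside, mid-height (y -25 sill to 25 roof), level with rear axle. Sill notches 22 x 10 mm at x = 0 and 56. Grip: sill and roof parallel, 50 mm apart, at x = 28 mm.
- pickup: Toy pickup blank, 124 mm long (x -34 to 90): cab with upright back and sloped windscreen, one window hole, long low bed. Pale wood 32 mm thick, 0.1 kg, lying flat. x to its front, y to its roof, z up. Origin on underside, mid-height (y -25 sill to 25 roof), level with rear axle. Sill notches 22 x 10 mm at x = 0 and 56. Grip: sill and roof parallel, 50 mm apart, at x = 30 mm.
- bus: Toy bus blank, 118 mm long (x -30 to 88): full-height body, four window holes, short low bonnet. Pale wood 32 mm thick, 0.1 kg, lying flat. x to its front, y to its roof, z up. Origin on underside, mid-height (y -25 sill to 25 roof), level with rear axle. Sill notches 22 x 10 mm at x = 0 and 56. Grip: sill and roof parallel, 50 mm apart, at x = 28 mm.
- rocket: Toy rocket blank of pale wood, 94 mm long, 32 mm thick, 0.1 kg, lying flat: body 38 mm wide, pointed nose, fins 66 mm wide over all at the base (they end 30 mm from it), one window hole. Origin on the underside, on the centre line, 30 mm from the flat base edge (x -30 base to 64 nose tip); x to the nose, z up. Grip across the body (along y) at x = 18 mm.
- pad_car: Fixed plywood pad 138 x 80 mm, 8 mm high, with the full-size grey silhouette of the car. Origin on the table under the pad's centre; x to the silhouette's front, y to its roof. The silhouette's point that matches the blank's origin (rear axle, mid-height) is at (-28, 0, 8) mm: a perfectly laid blank has its origin there and the same axes.
- pad_pickup: Fixed plywood pad 138 x 80 mm, 8 mm high, with the full-size grey silhouette of the pickup. Origin on the table under the pad's centre; x to the silhouette's front, y to its roof. The silhouette's point that matches the blank's origin (rear axle, mid-height) is at (-28, 0, 8) mm: a perfectly laid blank has its origin there and the same axes.
- pad_bus: Fixed plywood pad 138 x 80 mm, 8 mm high, with the full-size grey silhouette of the bus. Origin on the table under the pad's centre; x to the silhouette's front, y to its roof. The silhouette's point that matches the blank's origin (rear axle, mid-height) is at (-28, 0, 8) mm: a perfectly laid blank has its origin there and the same axes.
- stand: Fixed plywood stand 100 mm wide, 63 mm high; face 125 mm long rises at 20 degrees towards its +x, with grey rocket silhouette, nose up. Lip 10 mm proud of the face along its foot. Origin on the table under its middle, z up. Face meets lip at (-55, 0, 20) mm. Seated rocket: origin at (-27, 0, 30), x up the slope, y along the stand's y. Wood will not slide by itself: push it to the lip.
- glue: White glue bottle with orange cap, 44 mm across, 125 mm tall, standing loose beyond the pads; origin under its centre. Leave it alone.
- wax: Plain metal wax tin, 48 mm across, 38 mm high, standing loose between two of the targets; origin under its centre. Leave it alone.
Not all that is in view belongs to the job. What is shaped like the bus but red or turquoise is not meant. Leave any pink look-alike of the pickup alone.

How it is judged:
At the end, for the whole second after the job is handed in: Car, pickup, bus flat (0.1 rad) on their own pads, origin within 15 mm and direction within 0.21 rad of the silhouette, front to front; rocket on the slope (tilt 0.24-0.46 rad), nose up, base within 13 mm of the lip, centred to 15 mm and 0.21 rad; all at rest (10 mm/s) (x of car in the frame of pad_car between -0.043 and -0.013 m and y of car in the frame of pad_car between -0.015 and 0.015 m and x of pad_car in the frame of car above 0.005 m and angle between the x axis of car and the x axis of pad_car, either way round below 0.21 rad and angle between each of car, pickup, bus's own z axis and vertical below 0.1 rad and z of car in the frame of pad_car between 0.003 and 0.014 m and x of pickup in the frame of pad_pickup between -0.043 and -0.013 m and y of pickup in the frame of pad_pickup between -0.015 and 0.015 m and x of pad_pickup in the frame of pickup above 0.005 m and angle between the x axis of pickup and the x axis of pad_pickup, either way round below 0.21 rad and z of pickup in the frame of pad_pickup between 0.003 and 0.014 m and x of bus in the frame of pad_bus between -0.043 and -0.013 m and y of bus in the frame of pad_bus between -0.015 and 0.015 m and x of pad_bus in the frame of bus above 0.005 m and angle between the x axis of bus and the x axis of pad_bus, either way round below 0.21 rad and z of bus in the frame of pad_bus between 0.003 and 0.014 m and x of rocket in the frame of stand between -0.035 and -0.0148 m and y of rocket in the frame of stand between -0.015 and 0.015 m and z of rocket in the frame of stand between 0.022 and 0.04 m and angle between the y axis of rocket and the y axis of stand, either way round below 0.21 rad and angle between rocket's own z axis and vertical between 0.24 and 0.46 rad and linear speed of each of car, pickup, bus, rocket below 0.01 m/s); the robot touches nothing.
It fails at once if the glue bottle is pushed more than 40 mm or tipped more than 0.5 rad (distance of glue from where it was at the start of the episode above 0.04 m or angle between glue's own z axis and vertical above 0.5 rad).
It fails at once if the wax tin is pushed more than 40 mm or tipped more than 0.5 rad (distance of wax from where it was at the start of the episode above 0.04 m or angle between wax's own z axis and vertical above 0.5 rad).
It also fails if it takes over 102 s, if anything falls off the work surface, if the arm or the gripper's body presses on something with over 40 N, if the wrist force passes 120 N, or if a joint passes its speed limit or range.

ROBOT

A 6-joint arm with a two-finger parallel gripper is mounted at the origin on the work surface. World frame = base frame: x ahead of the robot, y to its left, z up, the work surface at z = 0. Lengths are in m, angles in rad, forces in N, time in s.
With the tool pointing down it reaches from about 0.4 to 0.925 m from the base axis. Payload 3.4 kg.
Tool frame: the origin (TCP) lies midway between the tips of the shut fingers; the grasp point (between the pads) lies 19 mm behind it (ctrl.tcp_to_grasp is the distance from the TCP to the grasp point, in m); z points along the fingers, y is the line along which they close (so a half turn about z gives the same grasp; the last joint's range is limited). The gripper opens to 85 mm and grips with 20 to 120 N. Pads are 22 mm wide; open, the fingers measure 114 mm over their backs; the gripper's body (76 mm by 85 mm) begins 54 mm behind the grasp point. The pads swing forward as they close: fully open they stand 13 mm farther back than shut.
Start: joints at [1.224, 0.307, 1.506, -0, 1.328, -0.073], TCP at [0.155, 0.554, 0.231] pointing down, gripper open.
Joint ranges: [-3.12, 3.12], [-1.05, 2.28], [0.14, 2.33], [-1.42, 4.57], [0.1, 2.73], [-2.68, 2.68]. Speed limits (rad/s): [2.57, 2.57, 3.14, 3.14, 3.14, 3.14].

INTERFACE

Orientations are given as a rotation vector (axis times angle).
In Python, from rig import ctrl gives the robot as it stands.
- The arm moves only by the shell command python3 -m inch 'ROWS' [FORCE]. ROWS is JSON, one flat list of numbers, 5 for each row, row after row: the opening, from 0 (shut) to 1 (fully open), then the shift along the world's x, y, z in m, then the turn about the world's z in rad. A call has 1 to 20 rows; each row is the pose to reach, as a shift and turn from the pose commanded when the call began; what a row does not reach only later rows make up. A row lasts 1/8 s, in which the tool goes at most 62.5 mm and 10.7 degrees, less where a joint would pass 70% of its speed; a pose out of reach is approached as far as the arm can. A call with a gripper value outside its range is refused whole. The fingers move at their own pace and stop on an object; FORCE is the grip in N (left out, the last holds). Time passes only in rows, so rows that repeat a pose let the fingers close. It gives the time, the measured TCP pose, the force, the opening and the grip force at its end, in the units of the state.
- ctrl.get_obs(): the state, without advancing time (a new reading comes with each control period).
- ctrl.capture(name): name is "scene" or "side" or "wrist"; returns a dict with "color" (420x560x3 uint8, blue, green, red), "mtx" (3x3 intrinsics, pixels), "distortion" ([k1, k2, p1, p2, k3] as OpenCV has them; the pictures are not rectified), "position" and "attitude" of the camera in the world. Camera axes: x right, y down, z forward; pixel columns grow to the right and rows downward; lengths in m; the calibration is good to about 2 mm. A picture is of the moment at which its call begins. There is no depth.
- ctrl.sign_off(): hands the job in; it is judged then, once.
Trained networks look in a picture, given as the dict that the camera call returned (one of the last four; its "shot" number tells which), for a name from the list of things; names that differ only in an ending like _2 or _b are one class to them, and where a whole thing is asked for, a point or a joint stands for the part that bears it (a point fixed in the world has none). Each returns a list of dicts, best first, with "conf" (0 to 1); they miss things now and then, are a little off and sometimes report something else, mostly with a low value. They report only what shows in the picture. A call takes as long as a camera call. They do not tell look-alikes from the thing itself.
- ctrl.spot_in(name, picture): "rect" ([left, top, right, bottom] in pixels, round what is visible of it).
- ctrl.regions_of(name, picture): "pixels" (420x560 bool, what is visible of it) and "rect" ([left, top, right, bottom] in pixels, round what is visible of it).
The state is a dict: "time": time; "joint_positions": joint angles; "dq": joint speeds; "joint_torque": joint torques, N m; "ee_pos": TCP position; "tool_rot": TCP orientation; "contact_force": force on the tool from outside, world axes, zero at the start; "wrist_torque": the same for the moment, N m; "finger_gap": finger opening in m; "grip_force": force on a finger pad.
Only numpy, scipy, OpenCV 4.12 (cv2) and the standard library are available. Lean on these libraries where they do the work, as an engineer would, in place of code of your own. Each camera call takes 0.05 s, during which the arm holds its last target. There are 200 camera calls.

## Working session

There is one attempt and no reset: what is moved stays moved. The work goes in short steps, Python scripts to look and compute and a shell command to move; the robot and the scene stay as the last step left them, time stands still between calls to the robot, and variables do not carry over. Pictures are saved under pics/ and viewed, at most 14 in all, crops included, and the job is handed in when it is done.

```bash
ls; mkdir -p pics
python3 - <<'E'
from rig import ctrl
import cv2
for n in ("scene","side","wrist"):
    p=ctrl.capture(n); cv2.imwrite(f"pics/{n}0.png",p["color"]); print(n,p["position"],p["attitude"],p["mtx"],p["distortion"])
o=ctrl.get_obs(); print(o)
E
```

```text
pics
scene [ 0.81294235 -0.63535799  1.22571956] [-2.53621365 -0.53331339  0.17334681] [[484.68195941   0.         277.11406514]
 [  0.         484.68195941 216.26550735]
 [  0.           0.           1.        ]] [-0.04798935  0.          0.          0.          0.        ]
side [ 0.1023209  -0.64163028  0.80202547] [-2.27210473  0.64076839 -0.25550358] [[386.92706826   0.         281.24851906]
 [  0.         386.92706826 213.04144974]
 [  0.           0.           1.        ]] [-0.0872686  0.         0.         0.         0.       ]
wrist [0.08850449 0.57230147 0.37359061] [2.32018931 1.75959677 0.24084835] [[320.84893065   0.         283.58773888]
 [  0.         320.84893065 210.09861206]
 [  0.           0.           1.        ]] [-0.0527348  0.         0.         0.         0.       ]
{'time': 0.15, 'joint_positions': array([ 1.22450459e+00,  3.07425505e-01,  1.50736757e+00, -1.79688500e-05,
        1.32838634e+00, -7.35203297e-02]), 'dq': array([ 0.00119724, -0.00446594, -0.00249467,  0.00114736, -0.0002547 ,
        0.00074339]), 'joint_torque': array([ 2.91042024e-04, -4.57977498e+01, -2.52219772e+01, -1.85751139e-05,
        8.53236270e-03, -1.69439170e-05]), 'ee_pos': array([0.15476887, 0.5532361 , 0.23058087]), 'tool_rot': array([-4.27091734e-01, -3.11210876e+00,  2.44324211e-03]), 'contact_force': array([-0.19742033, -0.50063303,  0.47669505]), 'wrist_torque': array([-0.01284292,  0.041551  ,  0.0304057 ]), 'grip_force': 0.0, 'finger_gap': 0.08542653496344038}
```

View pics/scene0.png

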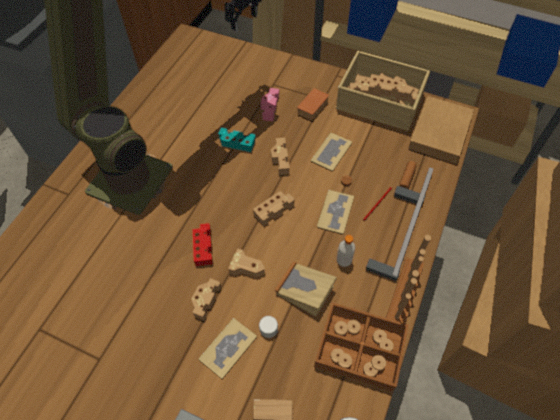

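View pics/side0.png

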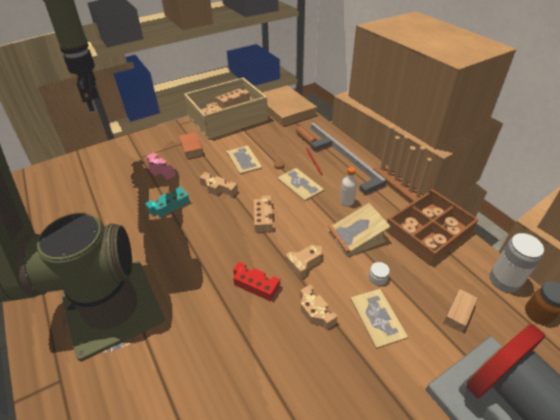

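```bash
cat > h.py <<'E'
import numpy as np, cv2
from scipy.spatial.transform import Rotation as R
def ray(p,uv):
    uv=np.asarray(uv,float).reshape(-1,1,2)
    n=cv2.undistortPoints(uv,p["mtx"],p["distortion"])[:,0]
    d=np.c_[n,np.ones(len(n))]@R.from_rotvec(p["attitude"]).as_matrix().T
    return np.asarray(p["position"]),d
def at(p,uv,z):
    o,d=ray(p,uv); return o+d*((z-o[2])/d[:,2])[:,None]
def proj(p,X):
    M=R.from_rotvec(p["attitude"]).as_matrix().T
    return cv2.projectPoints(np.asarray(X,float).reshape(-1,3),cv2.Rodrigues(M)[0],-M@p["position"],p["mtx"],p["distortion"])[0][:,0]
def tri(ps,uvs):
    A=0;b=0
    for p,uv in zip(ps,uvs):
        o,d=ray(p,uv); d=d[0]/np.linalg.norm(d[0]); Q=np.eye(3)-np.outer(d,d); A=A+Q; b=b+Q@o
    return np.linalg.solve(A,b)
E
python3 - <<'E'
from rig import ctrl
import cv2
from h import *
s=ctrl.capture("scene"); t=ctrl.capture("side")
for n in "car pickup bus rocket pad_car pad_pickup pad_bus stand glue wax".split():
    for p,k in((s,"scene"),(t,"side")):
        for r in ctrl.regions_of(n,p)[:4]:
            ys,xs=np.nonzero(r["pixels"]); c=[xs.mean(),ys.mean()]
            print(n,k,round(r["conf"],2),np.round(c),np.round(r["rect"]),at(p,c,.02)[0].round(3)[:2])
a=s["color"][90:380,180:370]; cv2.imwrite("pics/c1.png",cv2.resize(a,None,fx=2.05,fy=2.05,interpolation=cv2.INTER_CUBIC))
E
```

```text
car scene 0.93 [205. 297.] [192. 279. 224. 321.] [ 0.417 -0.262]
car side 0.89 [316. 309.] [300. 284. 337. 326.] [ 0.413 -0.269]
pickup scene 0.85 [281. 156.] [272. 140. 291. 176.] [0.409 0.258]
pickup scene 0.75 [270. 104.] [261.  88. 281. 121.] [0.28  0.455]
pickup side 0.84 [160. 166.] [145. 154. 169. 180.] [0.28  0.452]
pickup side 0.78 [218. 185.] [199. 172. 238. 198.] [0.406 0.257]
bus scene 0.95 [202. 245.] [190. 222. 216. 267.] [ 0.335 -0.126]
bus scene 0.88 [273. 208.] [255. 190. 297. 227.] [0.467 0.071]
bus scene 0.85 [237. 140.] [217. 131. 257. 155.] [0.249 0.265]
bus side 0.74 [168. 203.] [147. 186. 190. 220.] [0.242 0.261]
bus side 0.72 [256. 281.] [235. 263. 281. 300.] [ 0.332 -0.127]
bus side 0.59 [263. 215.] [253. 197. 274. 233.] [0.461 0.067]
rocket scene 0.75 [246. 265.] [229. 250. 265. 277.] [ 0.475 -0.133]
rocket scene 0.72 [205. 298.] [192. 280. 222. 324.] [ 0.417 -0.263]
rocket side 0.7 [304. 259.] [286. 244. 322. 279.] [ 0.471 -0.131]
pad_car scene 0.65 [227. 348.] [200. 320. 255. 380.] [ 0.534 -0.361]
pad_car scene 0.56 [305. 287.] [276. 261. 336. 316.] [ 0.65
[... 160 characters left out ...]
0.71 [331. 152.] [309. 133. 351. 173.] [0.549 0.338]
pad_bus side 0.7 [244. 160.] [225. 145. 265. 176.] [0.536 0.33 ]
pad_bus side 0.26 [300. 185.] [278. 168. 323. 202.] [0.625 0.122]
stand scene 0.7 [306. 287.] [275. 263. 338. 318.] [ 0.652 -0.128]
stand side 0.6 [359. 230.] [329. 206. 391. 256.] [ 0.657 -0.128]
stand side 0.45 [304. 260.] [286. 244. 318. 278.] [ 0.47  -0.133]
glue scene 0.93 [346. 251.] [338. 235. 358. 267.] [0.714 0.018]
glue side 0.93 [348. 189.] [341. 169. 360. 207.] [0.741 0.027]
wax scene 0.65 [269. 327.] [260. 315. 279. 337.] [ 0.606 -0.267]
wax side 0.81 [379. 273.] [372. 262. 391. 285.] [ 0.605 -0.268]
wax side 0.15 [315. 309.] [300. 288. 340. 326.] [ 0.413 -0.267]
```

View pics/c1.png

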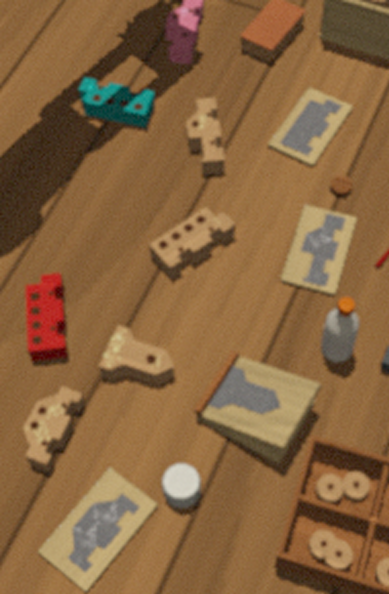

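```bash
python3 -m inch '[1,0.06,-0.06,0.03,0, 1,0.1,-0.1,0.06,0, 1,0.14,-0.14,0.09,0, 1,0.18,-0.18,0.1,0, 1,0.22,-0.22,0.1,0, 1,0.27,-0.27,0.1,0, 1,0.27,-0.27,0.1,0, 1,0.27,-0.27,0.1,0]'
cat > w.py <<'E'
from rig import ctrl
import cv2,pickle,sys
from h import *
n=sys.argv[1]; p=ctrl.capture("wrist"); o=ctrl.get_obs()
names="car pickup bus rocket pad_car pad_pickup pad_bus stand".split()
p["reg"]={k:ctrl.regions_of(k,p) for k in names}
pickle.dump(p,open(n+".pkl","wb")); cv2.imwrite(f"pics/{n}.png",p["color"])
Rt=R.from_rotvec(o["tool_rot"]); print(o["ee_pos"],Rt.as_matrix().round(3).tolist(),o["joint_positions"].round(2),o["time"])
print("cam in tool",Rt.inv().apply(p["position"]-o["ee_pos"]),(Rt.inv()*R.from_rotvec(p["attitude"])).as_matrix().round(2).tolist())
for k in names:
    for r in p["reg"][k][:3]:
        c=np.argwhere(r["pixels"]).mean(0)[::-1]; print(k,round(r["conf"],2),c.round(),at(p,c,.016)[0].round(3)[:2])
E
python3 w.py w1
```

```text
time: 2.25
ee_pos: [0.4263, 0.2823, 0.3313]
tool_rot: [0.433, 3.111, -0.0]
contact_force: [-0.1, 1.4, -0.0]
finger_gap: 0.0854
grip_force: 0.0
[0.42527809 0.28325787 0.33124734] [[-0.962, 0.272, -0.0], [0.272, 0.962, 0.0], [0.001, 0.0, -1.0]] [ 0.5   0.15  1.47  0.    1.52 -0.79] 2.3
cam in tool [ 0.06784259 -0.0001539  -0.1430901 ] [[-0.0, -0.96, -0.27], [1.0, -0.0, -0.0], [0.0, -0.27, 0.96]]
pickup 0.97 [267. 159.] [0.406 0.264]
pickup 0.66 [384.  25.] [0.279 0.461]
bus 0.91 [ 17. 179.] [ 0.328 -0.105]
bus 0.86 [236.  43.] [0.249 0.268]
bus 0.62 [158. 231.] [0.464 0.074]
rocket 0.91 [ 47. 269.] [ 0.475 -0.13 ]
pad_car 0.48 [  1. 336.] [ 0.57  -0.281]
pad_pickup 0.59 [239. 311.] [0.63  0.149]
pad_bus 0.83 [350. 229.] [0.54  0.355]
stand 0.65 [ 98. 390.] [ 0.723 -0.157]
stand 0.56 [350. 229.] [0.54  0.355]
```

View pics/w1.png

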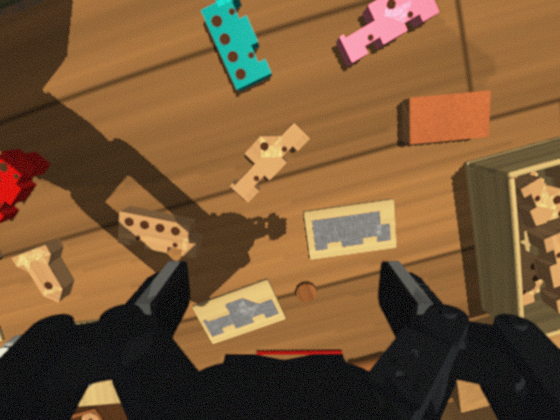

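```bash
python3 -m inch '[1,0,-0.06,0,0, 1,0,-0.12,0,0, 1,0,-0.18,0,0, 1,0,-0.24,0,0, 1,0,-0.24,0,0, 1,0,-0.24,0,0]' | head -2;python3 w.py w2;  python3 -m inch '[1,0,-0.06,0,0, 1,0,-0.12,0,0, 1,0,-0.18,0,0, 1,0,-0.24,0,0, 1,0,-0.27,0,0, 1,0,-0.27,0,0]' | head -2;python3 w.py w3; python3 -c "
import cv2,numpy as np
a=cv2.imread('pics/w2.png');b=cv2.imread('pics/w3.png');cv2.imwrite('pics/w23.png',np.hstack([a[:,:],b[:,:]])[:330][:, :][:, :1120] if 0 else np.vstack([a[:300],b[:300]]))"
```

```text
time: 3.45
ee_pos: [0.425, 0.0441, 0.3314]
[0.42494413 0.04469935 0.33136524] [[-0.963, 0.269, 0.0], [0.269, 0.963, 0.001], [0.0, 0.001, -1.0]] [ 0.01  0.03  1.61  0.    1.51 -1.29] 3.5
cam in tool [ 6.88058254e-02 -1.36003486e-04 -1.43157938e-01] [[-0.0, -0.96, -0.27], [1.0, -0.0, -0.0], [-0.0, -0.27, 0.96]]
car 0.83 [ 88. 219.] [ 0.415 -0.263]
car 0.46 [ 73. 292.] [ 0.524 -0.344]
pickup 0.79 [434. 113.] [0.405 0.268]
pickup 0.76 [526.   7.] [0.302 0.414]
bus 0.85 [151. 138.] [ 0.33  -0.123]
bus 0.74 [312. 190.] [0.466 0.076]
bus 0.74 [421.  18.] [0.28  0.271]
rocket 0.57 [181. 231.] [ 0.472 -0.131]
pad_car 0.69 [181. 231.] [ 0.473 -0.131]
pad_car 0.65 [ 73. 292.] [ 0.524 -0.344]
pad_pickup 0.57 [370. 275.] [0.624 0.131]
pad_bus 0.65 [500. 190.] [0.54  0.348]
stand 0.59 [219. 325.] [ 0.646 -0.129]
stand 0.52 [306. 342.] [0.718 0.002]
time: 4.65
ee_pos: [0.425, -0.2282, 0.3309]
[ 0.42486635 -0.2266045   0.33093494] [[-0.963, 0.271, -0.001], [0.271, 0.963, 0.001], [0.001, 0.001, -1.0]] [-0.58  0.11  1.52  0.    1.52 -1.87] 4.7
cam in tool [ 0.06842186 -0.00088549 -0.14305605] [[-0.0, -0.96, -0.27], [1.0, -0.0, -0.0], [0.0, -0.27, 0.96]]
car 0.82 [258. 170.] [ 0.415 -0.264]
car 0.63 [473. 305.] [0.727 0.013]
bus 0.59 [343.  80.] [ 0.33  -0.118]
bus 0.58 [496. 139.] [0.465 0.077]
rocket 0.72 [360. 183.] [ 0.473 -0.127]
rocket 0.41 [495. 139.] [0.464 0.076]
pad_car 0.92 [226. 253.] [ 0.524 -0.349]
pad_pickup 0.95 [530. 238.] [0.632 0.116]
pad_bus 0.63 [374. 288.] [ 0.646 -0.141]
pad_bus 0.61 [495. 139.] [0.464 0.076]
stand 0.83 [374. 287.] [ 0.646 -0.141]
```

View pics/w23.png

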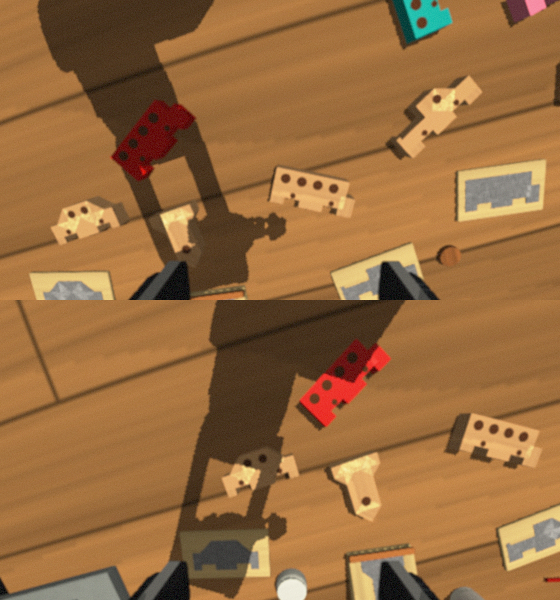

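```bash
cat > fit.py <<'E'
from rig import ctrl
import pickle
from h import *
from scipy.optimize import minimize
def notch(x): return [(x-11,-25),(x-11,-15),(x+11,-15),(x+11,-25)]
def outline(n,b=0):
    N=notch(0)+notch(56)
    if n=="car": return [(-24,-25)]+N+[(80,-25),(80,b-4),(58,b),(44,25),(12,25),(-2,b),(-24,b-4)]
    if n=="pickup": return [(-34,-25)]+N+[(90,-25),(90,b),(64,b),(48,25),(14,25),(14,b),(-34,b)]
    if n=="bus": return [(-30,-25)]+N+[(88,-25),(88,b),(66,b),(66,25),(-30,25)]
    if n=="rocket": return [(-30,-33),(-30,33),(0,19),(34,19),(64,0),(34,-19),(0,-19)]
K=3
def fill(img,q): cv2.fillPoly(img,[np.round((q+.5)*K*16).astype(np.int32)],1,shift=4)
def solid(p,poly,pose,h,up=None):
    x,y,a,z=pose; c,s=np.cos(a),np.sin(a); P=np.array(poly)/1000@np.array([[c,s],[-s,c]])+[x,y]
    m=np.zeros((420*K,560*K),np.uint8); B=proj(p,np.c_[P,np.full(len(P),z)]); fill(m,B)
    if h:
        T=proj(p,np.c_[P,np.full(len(P),z+h)]); fill(m,T)
        for i in range(len(P)): j=(i+1)%len(P); fill(m,np.array([B[i],B[j],T[j],T[i]]))
    return m.astype(bool)
def big(m): return cv2.resize(m.astype(np.uint8),None,fx=K,fy=K,interpolation=cv2.INTER_NEAREST).astype(bool)
def iou(a,b): return (a&b).sum()/max((a|b).sum(),1)
def fit(views,poly,pose0,h,yaws=None,fz=False):
    V=[(p,big(m)) for p,m in views]
    f=lambda v,w=None: -np.mean([iou(solid(p,poly,list(v[:3])+[v[3] if len(v)>3 else pose0[3]],h),m) for p,m in (V if w is None else V[w:w+1])])
    if yaws is None: yaws=[pose0[2]]
    c=[]
    for a in yaws:
        d=np.array(pose0[:3]); d[2]=a
        r=minimize(f,d,method="Nelder-Mead",options=dict(maxiter=25,initial_simplex=d+np.array([[0,0,0],[.015,0,0],[0,.015,0],[0,0,.2]]))); c.append((r.fun,r.x))
    c.sort(key=lambda t:t[0]); out=[]
    for fun,d in c[:2]:
        if fz: d=np.r_[d,pose0[3]]
        S=np.vstack([d,d+np.diag([.006,.006,.1,.01][:len(d)])])
        r=minimize(f,d,method="Nelder-Mead",options=dict(maxiter=150,initial_simplex=S,xatol=3e-4,fatol=1e-4)); out.append((round(-r.fun,3),r.x.round(4).tolist(),[round(-f(r.x,i),2) for i in range(len(V))]))
    return sorted(out,key=lambda t:-t[0])
def near(p,regs,xy,z,tol=.03):
    for r in sorted(regs,key=lambda r:-r["conf"]):
        ys,xs=np.nonzero(r["pixels"])
        if xs.min()<2 or xs.max()>557 or ys.min()<2: continue
        if np.hypot(*(at(p,[xs.mean(),ys.mean()],z)[0][:2]-xy))<tol: return r["pixels"]
E
cat > f1.py <<'E'
from fit import *
P={n:pickle.load(open(n+".pkl","rb")) for n in("w1","w2","w3")}
for k in("scene","side"):
    p=ctrl.capture(k); p["reg"]={n:ctrl.regions_of(n,p) for n in P["w1"]["reg"]}; P[k]=p
pickle.dump(P,open("P.pkl","wb"))
for n,xy in dict(car=(.415,-.263),pickup=(.407,.263),bus=(.465,.074),rocket=(.473,-.131)).items():
    vs=[(k,p,near(p,p["reg"][n],xy,.016)) for k,p in P.items()]; vs=[v for v in vs if v[2] is not None]
    print(n,[v[0] for v in vs]); 
    for o in fit([v[1:] for v in vs],outline(n),[*xy,0,0],.032,np.arange(0,6.28,.52),True): print(o)
for n,xy in dict(pad_car=(.523,-.348),pad_pickup=(.627,.125),pad_bus=(.538,.34)).items():
    vs=[(k,p,near(p,sum(p["reg"].values(),[]),xy,.008)) for k,p in P.items() ]; vs=[v for v in vs if v[2] is not None]
    print(n,[v[0] for v in vs])
    for o in fit([v[1:] for v in vs],[(-69,-40),(69,-40),(69,40),(-69,40)],[*xy,0,0],.008,np.arange(0,3.1,.52),True): print(o)
E
time python3 f1.py
```

```text
car ['w2', 'w3', 'scene', 'side']
(np.float64(0.858), [0.4119, -0.2907, 1.5915, 0.0003], [np.float64(0.86), np.float64(0.83), np.float64(0.86), np.float64(0.88)])
(np.float64(0.856), [0.4118, -0.2902, 1.5899, 0.0005], [np.float64(0.86), np.float64(0.83), np.float64(0.86), np.float64(0.88)])
pickup ['w1', 'w2', 'scene', 'side']
(np.float64(0.863), [0.4142, 0.2367, 2.0748, -0.0007], [np.float64(0.87), np.float64(0.87), np.float64(0.83), np.float64(0.89)])
(np.float64(0.863), [0.414, 0.2369, 2.0762, -0.0007], [np.float64(0.87), np.float64(0.87), np.float64(0.82), np.float64(0.89)])
bus ['w1', 'w2', 'w3', 'scene', 'side']
(np.float64(0.92), [0.4523, 0.0515, 1.0957, -0.0001], [np.float64(0.94), np.float64(0.93), np.float64(0.93), np.float64(0.92), np.float64(0.89)])
(np.float64(0.92), [0.452, 0.0517, 7.3734, -0.0006], [np.float64(0.94), np.float64(0.92), np.float64(0.92), np.float64(0.93), np.float64(0.89)])
rocket ['w1', 'w2', 'w3', 'scene', 'side']
(np.float64(0.904), [0.4662, -0.1294, 6.3473, 0.0007], [np.float64(0.92), np.float64(0.91), np.float64(0.88), np.float64(0.89), np.float64(0
[... 339 characters left out ...]
, [0.5299, -0.3539, 1.3292, -0.0002], [np.float64(0.94), np.float64(0.93), np.float64(0.97), np.float64(0.94)])
pad_pickup ['w1', 'w2', 'side']
(np.float64(0.858), [0.639, 0.143, 1.6795, -0.0024], [np.float64(0.97), np.float64(0.66), np.float64(0.94)])
(np.float64(0.858), [0.6392, 0.1432, 1.6876, -0.003], [np.float64(0.97), np.float64(0.66), np.float64(0.94)])
pad_bus ['w1', 'w2', 'scene', 'side']
(np.float64(0.941), [0.5455, 0.3554, 1.4371, -0.001], [np.float64(0.96), np.float64(0.94), np.float64(0.92), np.float64(0.94)])
(np.float64(0.941), [0.5457, 0.3559, 1.4429, -0.0019], [np.float64(0.96), np.float64(0.94), np.float64(0.92), np.float64(0.94)])
real	0m59.340s
user	0m55.479s
sys	0m0.221s
```

```bash
cat > f2.py <<'E'
from fit import *
from scipy.optimize import minimize
P=pickle.load(open("P.pkl","rb"))
def sil(p,pose,poly):
    m=solid(p,[(-69,-40),(69,-40),(69,40),(-69,40)],pose[:3]+[.008],0)[::K,::K]
    hsv=cv2.cvtColor(p["color"],cv2.COLOR_BGR2HSV); m=cv2.erode(m.astype(np.uint8),np.ones((3,3)))>0
    return m&(hsv[...,1]<90)
for n,po,ks in(("car",[.5298,-.3543,1.3287],("w3","scene","side")),("pickup",[.6385,.143,1.68],("w1","scene","side")),("bus",[.5455,.3554,1.44],("w1","w2","scene"))):
    V=[(P[k],sil(P[k],po,0)) for k in ks]
    for a in(0,np.pi):
        q=np.array(po)+[-.028*np.cos(po[2]+a),-.028*np.sin(po[2]+a),a]
        print(n,fit(V,outline(n),list(q)+[.008],0)[0],"nominal",q.round(4))
H=np.array([[x,y,z] for y in(-50,50) for x,z in((-65,0),(-65,25),(-58,29),(62.5,63),(62.5,0))])/1000
def hull(p,v):
    c,s=np.cos(v[2]),np.sin(v[2]); X=H@np.array([[c,s,0],[-s,c,0],[0,0,1]])+[v[0],v[1],v[3]]
    m=np.zeros((420*K,560*K),np.uint8); fill(m,cv2.convexHull(proj(p,X).astype(np.float32))[:,0]); return m>0
V=[(P[k],big(near(P[k],P[k]["reg"]["stand"],(.652,-.128),.03))) for k in("scene","side")]
best=min((minimize(lambda v:-np.mean([iou(hull(p,v),m) for p,m in V]),[.652,-.128,a,0],method="Nelder-Mead",options=dict(maxiter=200,initial_simplex=np.array([.652,-.128,a,0])+np.vstack([np.zeros(4),np.diag([.015,.015,.2,.01])]))) for a in(-.4,0,.4,)),key=lambda r:r.fun); print("stand",best.fun,best.x.round(4))
v=best.x
D={"car":([.4119,-.2907,1.5915,0],.032),"pickup":([.4142,.2367,2.0748,0],.032),"bus":([.4523,.0515,1.0957,0],.032),"rocket":([.4662,-.1294,.066,0],.032)}
ims=[]
for k in("scene","side"):
    im=cv2.resize(P[k]["color"],None,fx=3,fy=3,interpolation=cv2.INTER_CUBIC)
    for n,(q,h) in D.items():
        for z in (0,h): 
            m=solid(P[k],outline(n),q[:3]+[z],0).astype(np.uint8); cv2.drawContours(im,cv2.findContours(m,0,2)[0],-1,(0,255,0) if z else (255,0,0),1)
    for n,po in(("car",[.5298,-.3543,1.3287]),("pickup",[.6385,.143,1.68]),("bus",[.5455,.3554,1.44])):
        q=[po[0]-.028*np.cos(po[2]),po[1]-.028*np.sin(po[2]),po[2],.008]
        cv2.drawContours(im,cv2.findContours(solid(P[k],outline(n),q,0).astype(np.uint8),0,2)[0],-1,(0,0,255),1)
    cv2.drawContours(im,cv2.findContours(hull(P[k],v).astype(np.uint8),0,2)[0],-1,(255,0,255),1)
    ims.append(im)
cv2.imwrite("pics/o1.png",cv2.resize(ims[0][390:1170,560:1100],(415,600))); 
cv2.imwrite("pics/o2.png",cv2.resize(ims[1][420:1060,560:1260],(656,600)))
E
python3 f2.py
```

```text
car (np.float64(0.738), [0.5228, -0.3816, 1.3512], [np.float64(0.8), np.float64(0.79), np.float64(0.63)]) nominal [ 0.5231 -0.3815  1.3287]
car (np.float64(0.547), [0.5379, -0.3275, 4.4785], [np.float64(0.57), np.float64(0.57), np.float64(0.5)]) nominal [ 0.5365 -0.3271  4.4703]
pickup (np.float64(0.707), [0.6397, 0.1155, 1.6747], [np.float64(0.87), np.float64(0.79), np.float64(0.46)]) nominal [0.6416 0.1152 1.68  ]
pickup (np.float64(0.515), [0.6453, 0.1722, 4.8116], [np.float64(0.54), np.float64(0.56), np.float64(0.45)]) nominal [0.6354 0.1708 4.8216]
bus (np.float64(0.904), [0.5419, 0.3283, 1.4489], [np.float64(0.93), np.float64(0.93), np.float64(0.85)]) nominal [0.5418 0.3276 1.44  ]
bus (np.float64(0.704), [0.5475, 0.3846, 4.6051], [np.float64(0.71), np.float64(0.71), np.float64(0.69)]) nominal [0.5492 0.3832 4.5816]
stand -0.9340482431544805 [ 0.6496 -0.1275 -0.1299 -0.0009]
```

View pics/o2.png

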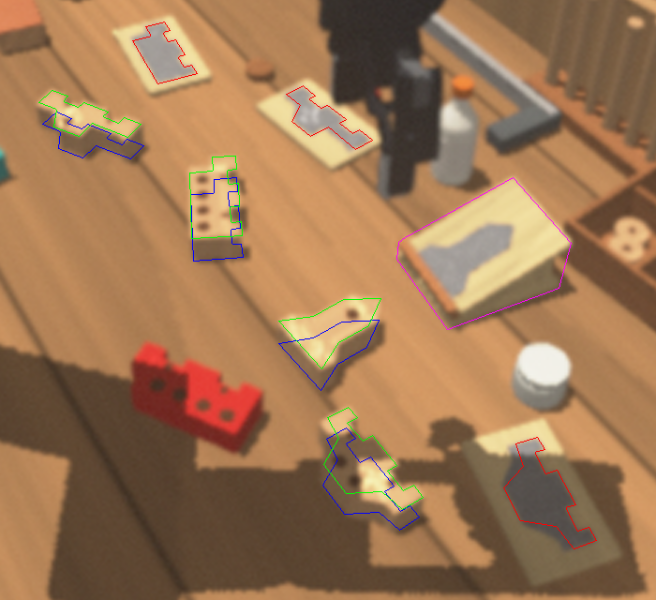

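View pics/o1.png

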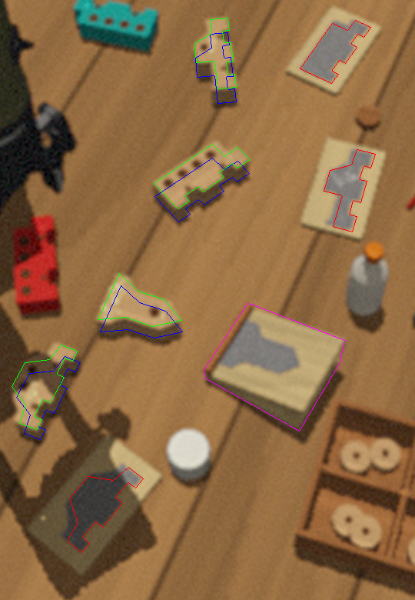

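```bash
python3 -m inch '[1,-0.014,-0.035,-0.06,-0.18, 1,-0.014,-0.035,-0.12,-0.36, 1,-0.014,-0.035,-0.17,-0.54, 1,-0.014,-0.035,-0.21,-0.72, 1,-0.014,-0.035,-0.24,-0.9, 1,-0.014,-0.035,-0.25,-1.08, 1,-0.014,-0.035,-0.25,-1.277, 1,-0.014,-0.035,-0.25,-1.277, 1,-0.014,-0.035,-0.28,-1.277, 1,-0.014,-0.035,-0.31,-1.277, 1,-0.014,-0.035,-0.327,-1.277, 1,-0.014,-0.035,-0.327,-1.277]' 40; python3 -m inch '[0,0,0,0,0,0,0,0,0,0,0,0,0,0,0,0,0,0,0,0,0,0,0,0,0,0,0,0,0.03,0]'
```

```text
time: 7.5
ee_pos: [0.4104, -0.2609, 0.0035]
tool_rot: [-2.194, -2.246, 0.0]
contact_force: [-1.2, -1.3, 0.4]
finger_gap: 0.0856
grip_force: 0.0
time: 8.25
ee_pos: [0.4096, -0.2603, 0.0336]
tool_rot: [-2.195, -2.242, 0.001]
contact_force: [0.1, 0.6, -0.8]
finger_gap: 0.0496
grip_force: 42.0
```

```bash
python3 -m inch '[0,0.02,-0.015,0.05,0, 0,0.07,-0.055,0.05,-0.13, 0,0.119,-0.092,0.05,-0.26, 0,0.119,-0.092,0.04,-0.26, 0,0.119,-0.092,0.01,-0.26, 0,0.119,-0.092,-0.01,-0.26, 0,0.119,-0.092,-0.0215,-0.26, 0,0.119,-0.092,-0.0215,-0.26, 0,0.119,-0.092,-0.0215,-0.26]'; python3 -m inch '[1,0,0,0,0, 1,0,0,0,0, 1,0,0,0,0, 1,0,0,0.06,0, 1,0,0,0.12,0, 1,0,0,0.15,0]'
```

```text
time: 9.38
ee_pos: [0.5296, -0.353, 0.0132]
tool_rot: [-2.47, -1.941, 0.0]
contact_force: [-0.5, 0.5, 1.0]
finger_gap: 0.0493
grip_force: 43.2
time: 10.12
ee_pos: [0.5314, -0.3544, 0.1667]
tool_rot: [2.466, 1.937, 0.002]
contact_force: [0.1, -0.2, 0.6]
finger_gap: 0.0852
grip_force: 0.0
```

```bash
python3 -m inch '[1,-0.01,0.04,0,-0.18, 1,-0.02,0.09,0,-0.36, 1,-0.03,0.14,-0.02,-0.54, 1,-0.04,0.19,-0.04,-0.72, 1,-0.046,0.226,-0.06,-0.9, 1,-0.046,0.226,-0.06,-1.08, 1,-0.046,0.226,-0.06,-1.265, 1,-0.046,0.226,-0.06,-1.265, 1,-0.046,0.226,-0.1,-1.265, 1,-0.046,0.226,-0.13,-1.265, 1,-0.046,0.226,-0.1545,-1.265, 1,-0.046,0.226,-0.1545,-1.265]' 20; python3 -m inch '[0,0,0,0,0,0,0,0,0,0,0,0,0,0,0,0,0,0,0,0,0,0,0,0,0,0,0,0,0.06,0,0,0,0,0.12,0,0,0,0,0.12,0]'
python3 - <<'E'
from rig import ctrl
import cv2
from h import *
s=ctrl.capture("scene"); t=ctrl.capture("side")
a=cv2.resize(s["color"][220:390,180:350],None,fx=2.3,fy=2.3); b=cv2.resize(t["color"][180:350,270:440],None,fx=2.3,fy=2.3)
cv2.imwrite("pics/r1.png",np.hstack([a,b]))
E
```

```text
time: 11.62
ee_pos: [0.4825, -0.127, 0.0069]
tool_rot: [-3.138, -0.109, 0.006]
contact_force: [0.8, -0.1, 0.2]
finger_gap: 0.0853
grip_force: 0.0
time: 12.62
ee_pos: [0.4877, -0.1285, 0.1331]
tool_rot: [3.136, 0.105, 0.016]
contact_force: [-0.4, -0.5, -0.7]
finger_gap: 0.0376
grip_force: 21.0
```

View pics/r1.png

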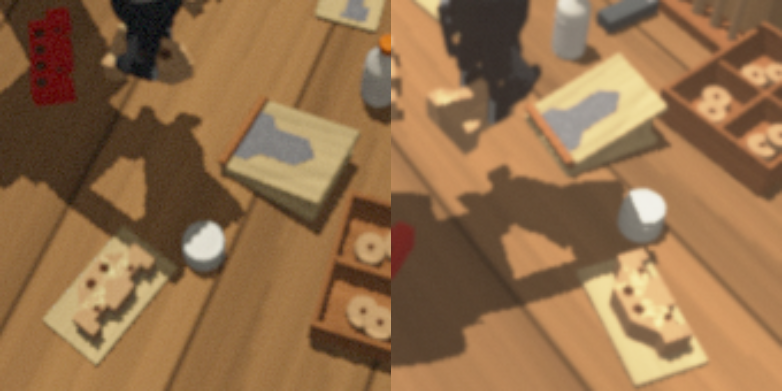

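```bash
python3 -m inch '[0,0.05,0,0,-0.1, 0,0.11,0.003,0,-0.196, 0,0.156,0.003,0,-0.196, 0,0.156,0.003,-0.02,-0.196, 0,0.156,0.003,-0.053,-0.196, 0,0.156,0.003,-0.053,-0.196]';  python3 -m inch '[0,0,0,-0.005,0, 0,0,0,-0.01,0, 0,0,0,-0.015,0, 0,0,0,-0.018,0, 0,0,0,-0.018,0]'; python3 -m inch '[0,0,0,-0.004,0, 0,0,0,-0.008,0, 0,0,0,-0.008,0]'
python3 - <<'E'
from rig import ctrl
import cv2
from h import *
s=ctrl.capture("scene"); t=ctrl.capture("side")
a=cv2.resize(s["color"][235:345,250:360],None,fx=3.6,fy=3.6); b=cv2.resize(t["color"][170:280,300:410],None,fx=3.6,fy=3.6)
cv2.imwrite("pics/r2.png",np.hstack([a,b]))
E
```

```text
time: 13.48
ee_pos: [0.6355, -0.123, 0.0698]
tool_rot: [-3.133, 0.202, 0.018]
contact_force: [-0.1, 0.1, 0.1]
finger_gap: 0.0374
grip_force: 20.9
time: 14.1
ee_pos: [0.6397, -0.1242, 0.0583]
tool_rot: [3.135, -0.203, 0.001]
contact_force: [-2.4, 0.8, 4.6]
finger_gap: 0.0377
grip_force: 21.7
time: 14.48
ee_pos: [0.6377, -0.124, 0.0497]
tool_rot: [-3.135, 0.203, 0.006]
contact_force: [-4.8, 0.3, 5.8]
finger_gap: 0.0375
grip_force: 23.0
```

View pics/r2.png

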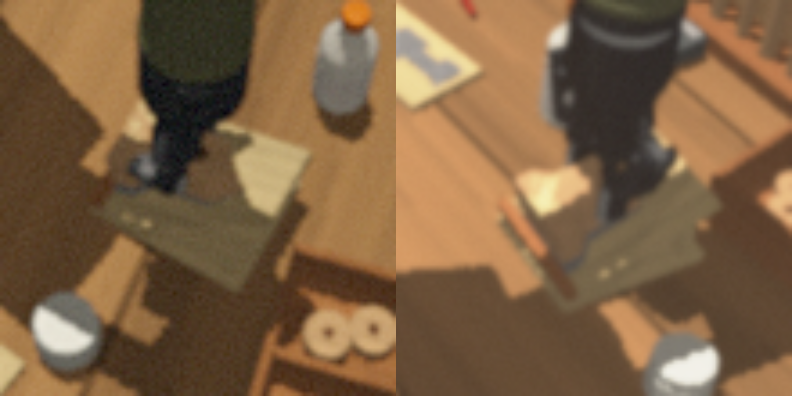

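```bash
python3 -m inch '[0,0,0,-0.003,0, 0,0,0,-0.006,0, 0,0,0,-0.006,0]' | sed -n 2,4p; python3 -m inch '[0,-0.004,0,-0.0015,0, 0,-0.008,0.0,-0.003,0, 0,-0.011,0.001,-0.004,0, 0,-0.011,0.001,-0.004,0]' | sed -n 2,6p
```

```text
ee_pos: [0.6371, -0.1239, 0.0436]
tool_rot: [-3.135, 0.203, 0.008]
contact_force: [-6.7, 0.8, 5.4]
ee_pos: [0.6362, -0.1241, 0.0433]
tool_rot: [3.134, -0.203, 0.024]
contact_force: [7.1, 0.9, 8.5]
finger_gap: 0.0374
grip_force: 24.4
```

```bash
python3 -m inch '[0,0.006,0,0,0, 1,0.006,0,0.001,0, 1,0.006,0,0.001,0, 1,0.006,0,0.001,0, 1,0.006,0,0.03,0, 1,0.006,0,0.09,0, 1,-0.06,0,0.12,0, 1,-0.12,0,0.16,0, 1,-0.15,0,0.18,0,1,-0.15,0,0.18,0]' | sed -n 2,5p
cat > f3.py <<'E'
from fit import *
import sys
P={k:ctrl.capture(k) for k in("scene","side","wrist")}
def chk(n,xy,z,poly=None):
    vs=[]
    for k,p in P.items():
        m=near(p,ctrl.regions_of(n,p),xy,z+.016)
        if m is not None: vs.append((k,p,m))
    print(n,[v[0] for v in vs]); return [v[1:] for v in vs]
for n,q in dict(car=[.5231,-.3815,1.3287,.008],pickup=[.6416,.1152,1.68,.008],bus=[.5418,.3276,1.44,.008]).items():
    if n not in sys.argv[1:]: continue
    mid=np.array(q[:2])+.028*np.array([np.cos(q[2]),np.sin(q[2])])
    V=chk(n,mid,.008)
    if V:
        r=fit(V,outline(n),q,.032,[q[2]],True)[0]; d=np.array(r[1])-q; c,s=np.cos(q[2]),np.sin(q[2]); print(r,"err in pad mm",(1000*(c*d[0]+s*d[1])).round(1),(1000*(-s*d[0]+c*d[1])).round(1),"yaw",d[2].round(3),"z",d[3])
if "rocket" in sys.argv:
    S=R.from_euler("z",-.13)*R.from_euler("y",-np.radians(20)); o=np.array([.6496,-.1275,0])+R.from_euler("z",-.13).apply([-.027,0,.03])
    V=[(p,big(m)) for p,m in chk("rocket",(.63,-.125),.03)]
    pts=np.array(outline("rocket"))/1000
    def sol(p,v):
        A=S*R.from_euler("z",v[2]); X=lambda h:proj(p,o+S.apply([v[0],v[1],0])+A.apply(np.c_[pts,np.full(len(pts),h)]))
        m=np.zeros((420*K,560*K),np.uint8); B,T=X(0),X(.032); fill(m,B);fill(m,T)
        for i in range(len(pts)): j=(i+1)%len(pts); fill(m,np.array([B[i],B[j],T[j],T[i]]))
        return m>0
    r=minimize(lambda v:-np.mean([iou(sol(p,v),m) for p,m in V]),[0,0,0],method="Nelder-Mead",options=dict(initial_simplex=[[0,0,0],[.01,0,0],[0,.01,0],[0,0,.1]],maxiter=120)); print("rocket err upslope,y,yaw",r.x.round(4),r.fun,[iou(sol(p,r.x),m).round(2) for p,m in V])
cv2.imwrite("pics/chk.png",np.hstack([cv2.resize(P["scene"]["color"][235:345,250:360],None,fx=3.6,fy=3.6),cv2.resize(P["side"]["color"][170:280,300:410],None,fx=3.6,fy=3.6)]))
E
python3 f3.py car rocket
```

```text
ee_pos: [0.4767, -0.1232, 0.2215]
tool_rot: [3.134, -0.204, 0.004]
contact_force: [0.2, -0.5, -0.5]
finger_gap: 0.0851
car ['scene', 'side']
(np.float64(0.853), [0.5208, -0.38, 1.326, 0.0084], [np.float64(0.84), np.float64(0.87)]) err in pad mm 0.9 2.6 yaw -0.003 z 0.0003999999999999993
rocket ['scene', 'side']
rocket err upslope,y,yaw [0.0028 0.0011 0.016 ] -0.8961424025850946 [np.float64(0.91), np.float64(0.88)]
```

View pics/chk.png

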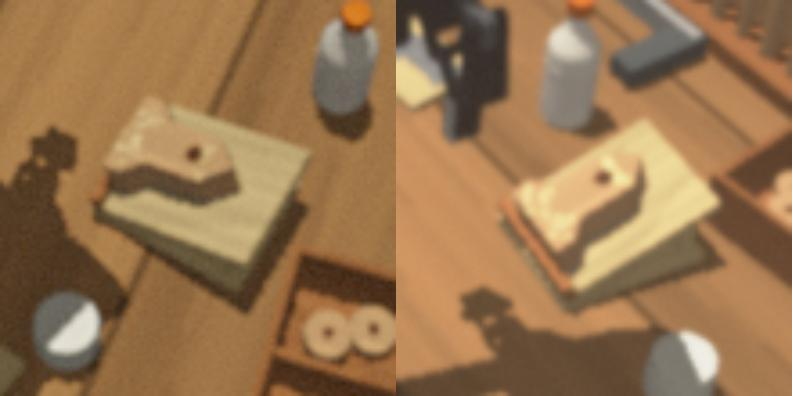

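```bash
python3 -m inch '[1,-0.003,0.05,-0.03,0.18, 1,-0.006,0.1,-0.06,0.36, 1,-0.01,0.15,-0.09,0.54, 1,-0.014,0.201,-0.12,0.72, 1,-0.014,0.201,-0.13,0.9, 1,-0.014,0.201,-0.13,1.08, 1,-0.014,0.201,-0.13,1.226, 1,-0.014,0.201,-0.14,1.226, 1,-0.014,0.201,-0.17,1.226, 1,-0.014,0.201,-0.2,1.226, 1,-0.014,0.201,-0.215,1.226, 1,-0.014,0.201,-0.215,1.226]' 40 | sed -n 2,5p; python3 -m inch '[0,0,0,0,0,0,0,0,0,0,0,0,0,0,0,0,0,0,0,0,0,0,0,0,0,0,0,0,0.04,0,0,0,0,0.07,0]'
python3 - <<'E'
import pickle
from h import *
P=pickle.load(open("P.pkl","rb"))
for a,b in (((338,107),(222,134)),((340,93),(214,116)),((384,126),(268,116))):
  print(tri([P["scene"],P["side"]],[a,b]),at(P["scene"],a,0),at(P["side"],b,0))
E
```

```text
ee_pos: [0.4637, 0.0776, 0.0026]
tool_rot: [-2.681, -1.634, 0.005]
contact_force: [0.2, -0.4, 0.2]
finger_gap: 0.0853
time: 19.52
ee_pos: [0.4648, 0.0777, 0.0752]
tool_rot: [-2.681, -1.637, 0.0]
contact_force: [0.4, 0.7, -0.5]
finger_gap: 0.0494
grip_force: 42.3
[0.51852961 0.48029729 0.05807207] [[0.49621654 0.55335404 0.        ]] [[5.50937465e-01 5.44869747e-01 1.11022302e-16]]
[0.51181523 0.50067171 0.11375986] [[0.47911386 0.62093309 0.        ]] [[0.57949192 0.68375328 0.        ]]
[0.68392436 0.43006753 0.09755995] [[0.66931565 0.5318303  0.        ]] [[0.76317059 0.5655083  0.        ]]
```

```bash
python3 -m inch '[0,0.015,0.05,0.01,0.08, 0,0.03,0.1,0.01,0.16, 0,0.045,0.15,0.01,0.24, 0,0.06,0.2,0.01,0.32, 0,0.075,0.25,0.01,0.349, 0,0.0805,0.279,0.005,0.349, 0,0.0805,0.279,-0.02,0.349, 0,0.0805,0.279,-0.045,0.349, 0,0.0805,0.279,-0.0615,0.349, 0,0.0805,0.279,-0.0615,0.349, 0,0.0805,0.279,-0.0615,0.349]'; python3 -m inch '[1,0,0,0,0, 1,0,0,0,0, 1,0,0,0,0, 1,0,0,0.06,0, 1,0,0,0.12,0, 1,0,0,0.12,0]' |sed -n 2,5p
```

```text
time: 20.9
ee_pos: [0.5455, 0.3566, 0.0128]
tool_rot: [2.356, 2.078, 0.0]
contact_force: [-0.6, -0.5, -1.3]
finger_gap: 0.0494
grip_force: 44.6
ee_pos: [0.5494, 0.359, 0.1392]
tool_rot: [2.354, 2.077, 0.02]
contact_force: [0.5, -0.4, 0.4]
finger_gap: 0.0855
```

```bash
python3 -m inch '[1,-0.05,-0.03,0,0.18, 1,-0.1,-0.06,0,0.36, 1,-0.146,-0.0925,0,0.54, 1,-0.146,-0.0925,-0.03,0.63, 1,-0.146,-0.0925,-0.06,0.63, 1,-0.146,-0.0925,-0.09,0.63, 1,-0.146,-0.0925,-0.115,0.63, 1,-0.146,-0.0925,-0.1285,0.63, 1,-0.146,-0.0925,-0.1285,0.63]' 40 | sed -n 2,5p; python3 -m inch '[0,0,0,0,0,0,0,0,0,0,0,0,0,0,0,0,0,0,0,0,0,0,0,0,0,0,0,0,0.04,0,0,0,0,0.07,0]'
```

```text
ee_pos: [0.3986, 0.2638, 0.0034]
tool_rot: [-1.595, -2.705, 0.004]
contact_force: [0.3, 0.0, 1.0]
finger_gap: 0.0851
time: 23.65
ee_pos: [0.3994, 0.2642, 0.0755]
tool_rot: [1.596, 2.706, 0.0]
contact_force: [-0.1, 0.5, -2.1]
finger_gap: 0.0495
grip_force: 42.5
```

```bash
python3 -m inch '[0,0.05,-0.025,0.01,-0.08, 0,0.1,-0.05,0.01,-0.16, 0,0.15,-0.074,0.01,-0.24, 0,0.2,-0.1,0.01,-0.32, 0,0.2385,-0.118,0.01,-0.395, 0,0.2385,-0.118,0.005,-0.395, 0,0.2385,-0.118,-0.02,-0.395, 0,0.2385,-0.118,-0.045,-0.395, 0,0.2385,-0.118,-0.0615,-0.395, 0,0.2385,-0.118,-0.0615,-0.395, 0,0.2385,-0.118,-0.0615,-0.395]'; python3 -m inch '[1,0,0,0,0, 1,0,0,0,0, 1,0,0,0,0, 1,0,0,0.06,0, 1,0,0,0.12,0, 1,-0.06,0,0.16,0, 1,-0.12,0,0.2,0, 1,-0.18,0,0.2,0, 1,-0.2,0,0.2,0, 1,-0.2,0,0.2,0]' |sed -n 2,5p
cat >> f3.py <<'E'
s=P["scene"]["color"][110:390,180:380]; t=P["side"]["color"][140:350,210:430]
cv2.imwrite("pics/fin.png",np.hstack([cv2.resize(s,(400,560)),cv2.resize(t,(400,560))]))
for n in("glue","wax"):
    for k in("scene","side"): print(n,k,[r["rect"] for r in ctrl.spot_in(n,P[k])[:1]])
E
python3 f3.py car pickup bus rocket
```

```text
time: 25.02
ee_pos: [0.6374, 0.1466, 0.0129]
tool_rot: [-2.095, -2.341, 0.0]
contact_force: [0.1, 0.1, -1.0]
finger_gap: 0.0493
grip_force: 44.4
ee_pos: [0.4348, 0.146, 0.2134]
tool_rot: [-2.095, -2.341, 0.001]
contact_force: [0.7, -0.2, -0.6]
finger_gap: 0.0854
car ['scene', 'side']
(np.float64(0.854), [0.521, -0.3807, 1.3397, 0.008], [np.float64(0.85), np.float64(0.86)]) err in pad mm 0.3 2.2 yaw 0.011 z 0.0
pickup ['scene', 'side', 'wrist']
(np.float64(0.888), [0.6397, 0.1154, 1.6725, 0.0064], [np.float64(0.84), np.float64(0.92), np.float64(0.91)]) err in pad mm 0.4 1.9 yaw -0.007 z -0.0015999999999999999
bus ['scene', 'side']
(np.float64(0.904), [0.5415, 0.328, 1.4658, 0.0082], [np.float64(0.89), np.float64(0.92)]) err in pad mm 0.4 0.3 yaw 0.026 z 0.00020000000000000052
rocket ['scene', 'side']
rocket err upslope,y,yaw [ 0.003   0.0027 -0.0183] -0.9025437110860828 [np.float64(0.91), np.float64(0.9)]
glue scene [[337.0, 233.6, 355.9, 265.3]]
glue side [[339.6, 169.9, 357.3, 206.8]]
wax scene [[260.3, 313.8, 279.0, 337.1]]
wax side [[369.2, 263.7, 388.4, 288.7]]
```

View pics/fin.png

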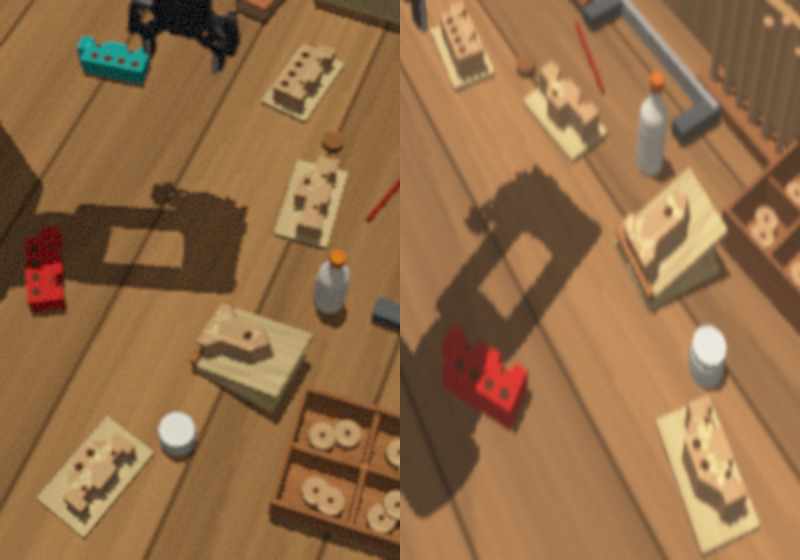

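All four blanks lie within about 3 mm of their silhouettes. In the final picture the bus (303,80), pickup (312,200) and car (97,475) are on their pads, the rocket (235,335) is at the lip, and the glue and wax have not moved.

```bash
python3 -c "from rig import ctrl; print(ctrl.sign_off())"
```

```text
the job is handed in; nothing more can be done
None
```

The job is handed in: the camera fits put the car, pickup and bus on their pads and the rocket against the stand's lip, each within about 3 mm; glue and wax are unmoved and the gripper is open and clear (I have not seen the judge's verdict).

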